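# Level the rocking kitten scale

### The job

The small weighing scale on the clinic table rocks because one of its four levelling feet has been screwed up and hangs clear of the table: its black bar knob stands higher than the other three and out of line with them. Turn that knob clockwise (seen from above) until its bar lines up with the other three, so that all four feet stand on the table and the scale no longer wobbles, and let go of it. Leave the scale standing where it is.

Things in the scene. Friction and masses are not known exactly. Their poses are not given: they have to be found in the camera images.
- scale: Loose 3 kg scale: grey plate 230 mm square, top 30 mm up; steel pan 130 mm wide and white display box at its -x edge, tops 41 mm up. Four screw feet at x, y = +-90 mm with black bar knobs; slack one at (+90, +90). The other three are locked, bars along the scale's x, 54 to 80 mm up. A 5 N push down on the slack corner rocks it. Origin: centre, at table level; z up; any yaw.
- slack_screw (a joint): Turn of the slack screw, rad, growing clockwise seen from above. 0: pad level with the other three and bar along the scale's x like theirs; negative: screwed up (starts -1.3 to -0.8; stops at -1.45 and +0.2). The steep thread lowers knob and pad together 4.5 mm per rad. It stays where it is left and takes about 0.1 N m to turn.
- slack_bar (a point): Centre of the slack knob's upright black plastic bar, on the screw's axis, the point to grip. The bar is 44 mm long (this point's x; turns with the knob), 12 mm thick (its y) and 26 mm tall (13 mm above and below this point). It lies 67 mm above the table when set, up to 6 mm higher when screwed up. Below it is a round collar 22 mm across.
- slack_pad (a point): Centre of the underside of the slack foot's round rubber pad (32 mm across), 67 mm straight below the bar's centre. Its height is the gap to the table: about 4 to 6 mm at the start, 0 when it stands on the table.

How it is judged:
By the outcome, as a careful person would: the job done as asked, in the order asked, and still so for the second after the job is handed in, with the robot touching nothing.
It also fails if it takes over 32 s, if anything falls off the work surface, if the arm or the gripper's body presses on something with over 40 N, if the wrist force passes 120 N, or if a joint passes its speed limit or range.

### The arm

A 6-joint arm with a two-finger parallel gripper is mounted at the origin on the work surface. World frame = base frame: x ahead of the robot, y to its left, z up, the work surface at z = 0. Lengths are in m, angles in rad, forces in N, time in s.
With the tool pointing down it reaches from about 0.4 to 0.825 m from the base axis. Payload 7 kg.
Tool frame: the origin (TCP) lies on the front face of the gripper's body, between the roots of the fingers; the fingertips stand 66 mm ahead of it and the grasp point (between the pads) lies 47 mm ahead of it; z points along the fingers, y is the line along which they close (so a half turn about z gives the same grasp; the last joint's range is limited). The gripper opens to 88 mm and grips with 3 to 60 N. Pads are 19 mm wide; open, the fingers measure 130 mm over their backs; the gripper's body (78 mm by 193 mm) begins 47 mm behind the grasp point.
Start: joints at [-0.977, 0.359, 0.012, 0, -1.224, -0.288], TCP at [0.203, -0.644, 0.292] pointing down, gripper open.
Joint ranges: [-3.07, 3.07], [-1.43, 2.12], [-1.02, 1.25], [-3.03, 1.67], [-3.05, -0], [-3.03, 3.03]. Speed limits (rad/s): [2.39, 2.39, 3.01, 3.14, 3.14, 3.14].

### API

Orientations are given as a unit quaternion [x, y, z, w].
In Python, from bench import ctrl, capture, camera_model, ticket, status gives the robot as it stands. The module is installed in compiled form; this text tells all that it offers. Calls block until the motion is done:
- ctrl.move_ptp(position, orientation): joint-space move of the TCP to a pose.
- ctrl.servo_line(position, orientation=None, velocity=0.15, force_limit=None): straight line of the TCP; orientation=None keeps the orientation; velocity is the mean speed in m/s. With force_limit (N) it stops when the force on the tool has changed by that much, and returns True; else False.
- ctrl.move_j(angles): joint-space move.
- ctrl.open_jaws() and ctrl.close_gripper(grasp_force=None): open the fingers fully, or close them until they stop; grasp_force is the grip in N (None keeps the last).
- ctrl.hold(seconds).
- ctrl.solve_ik(position, orientation): joint angles nearest the present ones, or None.
- capture(name): name is "scene" or "top"; returns the picture (480x640x3 uint8, red, green, blue); there is no depth.
- camera_model(name): a dict with "mtx" (3x3 intrinsics, pixels), "R" (3x3) and "t" (3): a world point X has camera coordinates R X + t. Camera axes: x right, y down, z forward; pixel columns grow to the right and rows downward; lengths in m; the calibration is good to about 2 mm. A picture is of the moment at which its call begins. camera_model takes no time and is no camera call.
A pose or a line that the arm cannot do raises ctrl.IKError and nothing moves.
- ticket.close_job(): hands the job in; it is judged then, once.
Readings, each from a call of its own:
- status.get_clock(): time.
- status.get_joint_pos(): joint angles.
- status.get_joint_velocities(): joint speeds.
- status.get_tau(): joint torques, N m.
- status.get_eef_pos(): TCP position.
- status.get_tcp_rot(): TCP orientation.
- status.get_contact_force(): force on the tool from outside, world axes, zero at the start.
- status.get_moment(): the same for the moment, N m.
- status.get_finger_gap(): finger opening in m.
- status.get_grip_force(): force on a finger pad.
Only numpy, scipy, OpenCV 4.12 (cv2) and the standard library are available. Lean on these libraries where they do the work, as an engineer would, in place of code of your own. Each camera call takes 0.05 s, during which the arm holds its last target. There are 200 camera calls.

## Working session

There is one attempt and no reset: what is moved stays moved. The work goes in short steps, each a Python script; the robot and the scene stay as the last script left them, time stands still between calls to the robot, and variables do not carry over. Pictures are saved under pics/ and viewed, at most 10 in all, crops included, and the job is handed in when it is done.

```bash
mkdir -p pics; python3 - <<'E'
from bench import capture,camera_model,status
import cv2
for n in("top","scene"):
    cv2.imwrite(f"pics/{n}0.png",capture(n)[:,:,::-1]); m=camera_model(n); print(n,m["mtx"].tolist(),(-m["R"].T@m["t"]).round(3),m["R"].round(3).tolist())
print(status.get_clock(),status.get_tcp_rot())
E
```

```text
top [[474.15717587386007, 0.0, 323.47091550572276], [0.0, 474.15717587386007, 246.25726983478026], [0.0, 0.0, 1.0]] [0.465 0.023 0.73 ] [[0.025, -1.0, 0.015], [-0.99, -0.027, -0.139], [0.139, -0.012, -0.99]]
scene [[457.7164407659082, 0.0, 318.847911433968], [0.0, 457.7164407659082, 235.97585332029024], [0.0, 0.0, 1.0]] [ 0.739 -0.257  0.621] [[0.858, 0.514, 0.008], [0.443, -0.73, -0.52], [-0.262, 0.45, -0.854]]
0.1 [-1.52262664e-01  9.88339791e-01  7.11164658e-04 -1.79722941e-04]
```

View pics/top0.png

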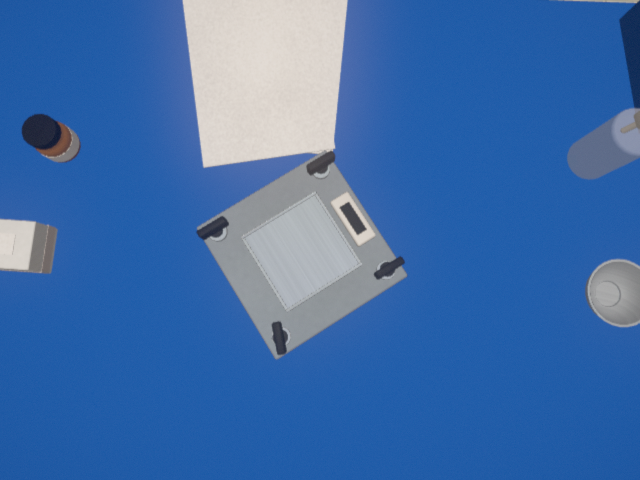

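View pics/scene0.png

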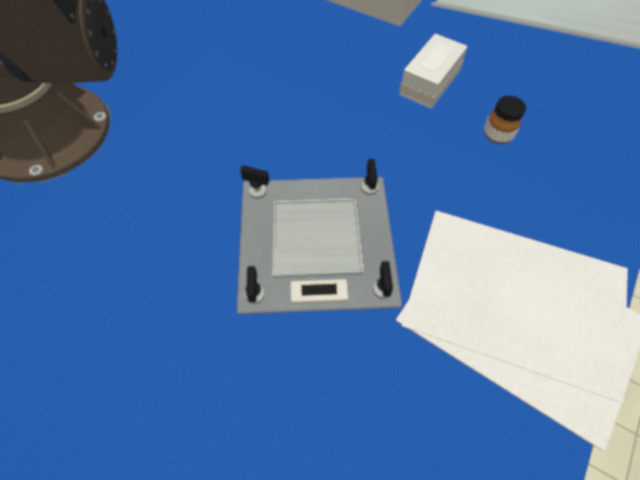

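The top view shows the slack knob at about (279,338), and the locked bars at (321,162), (213,228) and (389,268). In the scene view, the slack knob is at about (255,176). Next I'll fit the scale pose and screw angle to the bar silhouettes.

```bash
cat > h.py <<'E'
import numpy as np,cv2
from scipy.optimize import least_squares
from bench import capture,camera_model
def proj(m,P):
    c=P@m["R"].T+m["t"]; u=c@m["mtx"].T; return u[:,:2]/u[:,2:]
def mom(M):
    c=np.array([M["m10"],M["m01"]])/M["m00"]; a=.5*np.arctan2(2*M["mu11"],M["mu20"]-M["mu02"]); return c,a
def blobs(img,slackonly=False):
    k=(img.max(2)<60).astype(np.uint8)
    k=cv2.morphologyEx(k,cv2.MORPH_OPEN,np.ones((3,3)))
    return [mom(cv2.moments(c)) for c in cv2.findContours(k,0,2)[0] if 100<cv2.contourArea(c)<1200]
B=np.array([[x,y,z] for x in(-.022,.022) for y in(-.006,.006) for z in(-.013,.013)])
def rz(a): c,s=np.cos(a),np.sin(a); return np.array([[c,-s,0],[s,c,0],[0,0,1]])
def bars(p):
    x,y,yaw,q=p; o=[]
    for sx,sy in((1,1),(1,-1),(-1,1),(-1,-1)):
        s=sx+sy==2; t=q if s else 0
        o.append((B@rz(-t).T+[sx*.09,sy*.09,.067-.0045*t])@rz(yaw).T+[x,y,0])
    return o
def fit(p0,names=("top","scene")):
    ob={n:blobs(capture(n)) for n in names}; cm={n:camera_model(n) for n in names}
    def res(p):
        r=[]
        for n in names:
            for P in bars(p):
                c,a=mom(cv2.moments(cv2.convexHull(proj(cm[n],P).astype(np.float32))))
                oc,oa=min(ob[n],key=lambda b:np.linalg.norm(b[0]-c))
                r+=[*np.clip(c-oc,-30,30),10*np.sin(a-oa)]
        return np.array(r)
    s=least_squares(res,p0,diff_step=1e-3,x_scale=[.1,.1,1,1],loss="soft_l1")
    return s.x,res(s.x).reshape(len(names),4,3),ob
E
python3 - <<'E'
from h import *
m=camera_model("top")
def bp(u,z):
    d=m["R"].T@np.linalg.solve(m["mtx"],[*u,1]); o=-m["R"].T@m["t"]; return (o+d*(z-o[2])/d[2])[:2]
a=bp((279,338),.072);b=bp((321,162),.067);l=bp((389,268),.067);r=bp((213,228),.067)
print(a,b,l,r); c=(l+r+b*1+a)/4
# which is (+,-): left one or right? display at right-up edge (b,l side)=-x ; slack(+,+), r=(+,-), l=(-,+)
d=(a+r-b-l); yaw=np.arctan2(d[1],d[0]); print(c,yaw)
x,R,ob=fit([*c,yaw,-1.]); print(x); print(R.round(1))
s=rz(x[2])@[.09,.09,0]+[x[0],x[1],0]; print("slack",s,np.hypot(*s[:2]),"bar dir",x[2]-x[3])
E
```

```text
[0.42998004 0.07249738] [0.68138999 0.02167751] [ 0.53006384 -0.07777918] [0.58024596 0.17181501]
[0.55541996 0.04705268] 2.160989150629264
[ 0.55676492  0.04766436  2.16166739 -0.99755502]
[[[30.  30.  -6.1]
  [30.  30.   3.6]
  [30.  30.   3.1]
  [30.  23.2  3.1]]

 [[-0.2 -0.1  1.5]
  [ 0.7 -0.7  0.7]
  [-0.3  0.7  0.2]
  [ 1.3  0.3 -0.4]]]
slack [0.43188629 0.07226776 0.        ] 0.4378908463920614 bar dir 3.159222407102441
```

```bash
python3 - <<'E'
from h import *
im=capture("top")
print(im[338,279],im[330,278],im[162,321],im[228,213],im[250,250],im[400,300])
for T in (60,75,90):
    k=(im.max(2)<T).astype(np.uint8)
    print(T,[(np.round(mom(cv2.moments(c))[0]),cv2.contourArea(c)) for c in cv2.findContours(k,0,2)[0] if cv2.contourArea(c)>60])
E
sed -i 's/if 100</if 60</' h.py
python3 - <<'E'
from h import *
x,R,ob=fit([.5568,.0477,2.1617,-1.1]); print(x); print(R.round(1))
s=rz(x[2])@[.09,.09,0]+[x[0],x[1],0]; print("slack",s,np.hypot(*s[:2]),"bar dir",x[2]-x[3])
E
```

```text
[64 66 76] [64 67 76] [78 76 80] [52 56 70] [176 182 184] [ 35  95 170]
60 [(array([ 40., 133.]), 734.5)]
75 [(array([279., 338.]), 248.5), (array([388., 268.]), 214.0), (array([213., 228.]), 285.5), (array([321., 166.]), 105.5), (array([ 41., 132.]), 988.0)]
90 [(array([279., 337.]), 294.5), (array([389., 268.]), 256.5), (array([213., 228.]), 340.0), (array([353., 218.]), 266.0), (array([320., 163.]), 319.0), (array([ 41., 132.]), 1029.0), (array([632.,  41.]), 981.5)]
[ 0.55676761  0.04764042  2.16186657 -1.00173614]
[[[30.  30.  -6.5]
  [30.  30.   3.1]
  [30.  30.   2.7]
  [30.  22.8  2.6]]

 [[-0.3 -0.1  1.3]
  [ 0.7 -0.6  0.8]
  [-0.3  0.7  0.2]
  [ 1.4  0.3 -0.4]]]
slack [0.43188408 0.07221894 0.        ] 0.4378806176984987 bar dir 3.163602717373687
```

```bash
sed -i 's/max(2)<60/max(2)<90/' h.py
python3 - <<'E'
from h import *
for n in [("top","scene"),("top",),("scene",)]:
    x,R,ob=fit([.5568,.0477,2.1617,-1.1],n); print(x); print(R.round(1).tolist())
    s=rz(x[2])@[.09,.09,0]+[x[0],x[1],0]; print("slack",s,np.hypot(*s[:2]),"bar dir",x[2]-x[3])
from bench import ctrl,status
# reachability
from scipy.spatial.transform import Rotation as Ro
for h in (.12,.2):
  for a in np.arange(-3.1,3.2,.2):   # direction of tool y
    y=np.array([np.cos(a),np.sin(a),0]);z=np.array([0,0,-1.]);M=np.c_[np.cross(y,z),y,z]
    j=ctrl.solve_ik([s[0],s[1],h],Ro.from_matrix(M).as_quat().tolist())
    print(h,round(a,1),None if j is None else np.round(j,2).tolist())
E
```

```text
[ 0.55557986  0.04749015  2.15882651 -1.15368088]
[[[-0.2, 0.4, 0.5], [-0.7, -0.4, -0.1], [0.4, -0.3, -0.1], [-0.0, -0.8, 0.1]], [[-0.8, -0.9, -0.3], [0.2, -0.7, -0.6], [-1.3, 0.5, -0.3], [0.3, 0.3, -0.3]]]
slack [0.43077163 0.07244822 0.        ] 0.43682140666186836 bar dir 3.312507397157642
[ 0.55521325  0.04729657  2.15800964 -1.20797017]
[[[-0.1, 0.7, 0.0], [-0.5, -0.2, -0.1], [0.4, 0.0, -0.1], [0.2, -0.6, 0.1]]]
slack [0.43042545 0.07235658 0.        ] 0.4364648223747345 bar dir 3.365979816173343
[ 0.55605731  0.04775631  2.15956663 -1.11150197]
[[[-0.5, -0.7, 0.2], [0.6, -0.8, -0.6], [-0.8, 0.5, 0.3], [0.8, 0.3, -0.3]]]
slack [0.43123064 0.072622   0.        ] 0.4373028878270557 bar dir 3.2710686058097487
0.12 -3.1 [0.62, 0.17, -0.72, 0.0, -0.68, -0.58]
0.12 -2.9 [0.62, 0.17, -0.72, 0.0, -0.68, -0.38]
0.12 -2.7 [0.62, 0.17, -0.72, 0.0, -0.68, -0.18]
0.12 -2.5 [0.62, 0.17, -0.72, 0.0, -0.68, 0.02]
0.12 -2.3 [0.62, 0.17, -0.72, 0.0, -0.68, 0.22]
0.12 -2.1 [0.62, 0.17, -0.72, 0.0, -0.68, 0.42]
0.12 -1.9 [0.62, 0.17, -0.72, 0.0, -0.68, 0.62]
0.12 -1.7 [0.62, 0.17, -0.72, 0.0, -0.68
[... 1865 characters left out ...]

0.2 0.1 [0.62, 0.05, -0.62, 0.0, -0.9, 2.62]
0.2 0.3 [0.62, 0.05, -0.62, 0.0, -0.9, 2.82]
0.2 0.5 [0.62, 0.05, -0.62, 0.0, -0.9, 3.02]
0.2 0.7 None
0.2 0.9 [0.62, 0.05, -0.62, 0.0, -0.9, -2.86]
0.2 1.1 [0.62, 0.05, -0.62, 0.0, -0.9, -2.66]
0.2 1.3 [0.62, 0.05, -0.62, 0.0, -0.9, -2.46]
0.2 1.5 [0.62, 0.05, -0.62, 0.0, -0.9, -2.26]
0.2 1.7 [0.62, 0.05, -0.62, 0.0, -0.9, -2.06]
0.2 1.9 [0.62, 0.05, -0.62, 0.0, -0.9, -1.86]
0.2 2.1 [0.62, 0.05, -0.62, 0.0, -0.9, -1.66]
0.2 2.3 [0.62, 0.05, -0.62, 0.0, -0.9, -1.46]
0.2 2.5 [0.62, 0.05, -0.62, 0.0, -0.9, -1.26]
0.2 2.7 [0.62, 0.05, -0.62, 0.0, -0.9, -1.06]
0.2 2.9 [0.62, 0.05, -0.62, 0.0, -0.9, -0.86]
0.2 3.1 [0.62, 0.05, -0.62, 0.0, -0.9, -0.66]
```

Fitting both views gives screw angle q ≈ -1.15 rad, slack knob at (0.431, 0.072) and scale yaw 2.159 rad. I'll approach high at a small radius to clear the bottle and cup, then grip and turn.

```bash
cat >> h.py <<'E'
from scipy.spatial.transform import Rotation as Ro
def quat(a):
    y=np.array([np.cos(a),np.sin(a),0]);z=np.array([0,0,-1.]);return Ro.from_matrix(np.c_[np.cross(y,z),y,z]).as_quat().tolist()
S=(.4308,.0724); A0=3.3125+np.pi/2-2*np.pi; A1=2.159+np.pi/2-2*np.pi; Z=.0722+.008+.047
E
python3 - <<'E'
from h import *
from bench import ctrl,status
ctrl.move_ptp([.135,-.43,.3],quat(A0))
ctrl.move_ptp([*S,.22],quat(A0)); print(status.get_clock())
f=ctrl.servo_line([*S,Z],velocity=.08,force_limit=8); print("down",f,status.get_eef_pos(),status.get_clock())
ctrl.close_gripper(25)
print(status.get_finger_gap(),status.get_grip_force(),status.get_contact_force(),status.get_moment(),status.get_eef_pos(),status.get_clock())
cv2.imwrite("pics/g.png",capture("scene")[60:340,120:480,::-1].repeat(2,0).repeat(2,1))
E
```

```text
5.0833
down False [0.43107788 0.07255655 0.12760783] 6.3917
0.011909402458164197 24.78899985551834 [-1.08323416  4.19286969 -2.43800721] [1.69736698 0.49540258 0.08331991] [0.43083805 0.07294407 0.1270696 ] 7.5583
```

View pics/g.png

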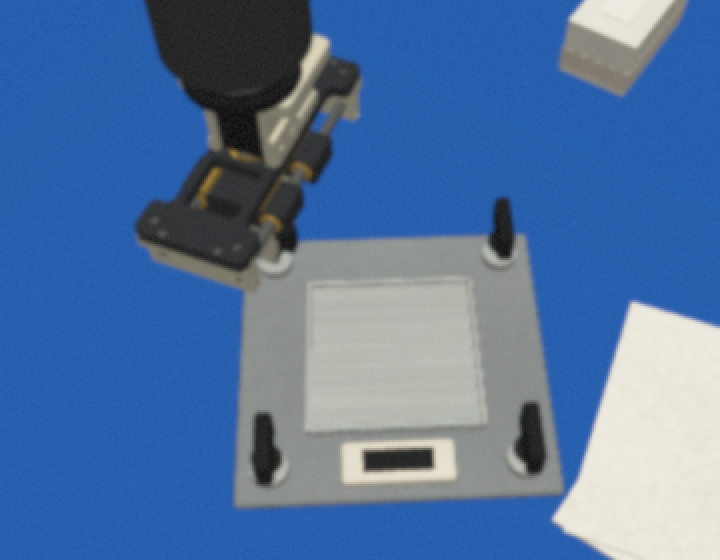

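The knob is gripped: the finger gap is 11.9 mm, and in the crop the fingers are on the slack knob at about (275,245). Now I'll turn it clockwise while following the thread down.

```bash
python3 - <<'E'
from h import *
from bench import ctrl,status
ctrl.servo_line([*S,Z-.0052],quat(A1),velocity=.0018)
M=Ro.from_quat(status.get_tcp_rot()).as_matrix()
print("yaw err",np.arctan2(M[1,1],M[0,1])-A1,status.get_finger_gap(),status.get_contact_force(),status.get_moment(),status.get_eef_pos(),status.get_clock())
ctrl.open_jaws()
ctrl.servo_line([*S,.24],velocity=.12); ctrl.move_ptp([.30,-.33,.3],quat(A1)); print(status.get_clock())
for n in[("top","scene"),("top",),("scene",)]:
    x,R,ob=fit([.5556,.0475,2.159,0],n); print(x,R.round(1).tolist())
a=capture("top")[130:380,180:430,::-1]; b=capture("scene")[140:340,200:440,::-1]
cv2.imwrite("pics/e.png",np.hstack([cv2.resize(a,(400,400)),cv2.resize(b,(400,400))]))
E
```

```text
yaw err 0.0005057501079677174 0.011720930539758253 [-1.35666207  4.69465226 -2.63947523] [1.79741299 0.91998394 0.14306316] [0.43065825 0.07243155 0.12187478] 9.4917
13.5
[ 0.55566032  0.04733769  2.15983361 -0.03142842] [[[-0.1, 0.2, -0.2], [-0.7, -0.4, -0.1], [0.3, -0.2, -0.0], [-0.0, -0.8, 0.1]], [[-1.2, -0.6, 0.3], [0.2, -0.5, -0.6], [-1.3, 0.2, 0.3], [0.3, 0.2, -0.3]]]
[0.55527927 0.04714112 2.15942539 0.        ] [[[-0.0, 0.5, 0.1], [-0.6, -0.2, -0.1], [0.5, 0.1, -0.0], [0.1, -0.5, 0.1]]]
[ 0.55623235  0.04765085  2.15992835 -0.04073188] [[[-0.7, -0.5, 0.1], [0.7, -0.7, -0.6], [-0.8, 0.3, 0.3], [0.8, 0.3, -0.3]]]
```

View pics/e.png

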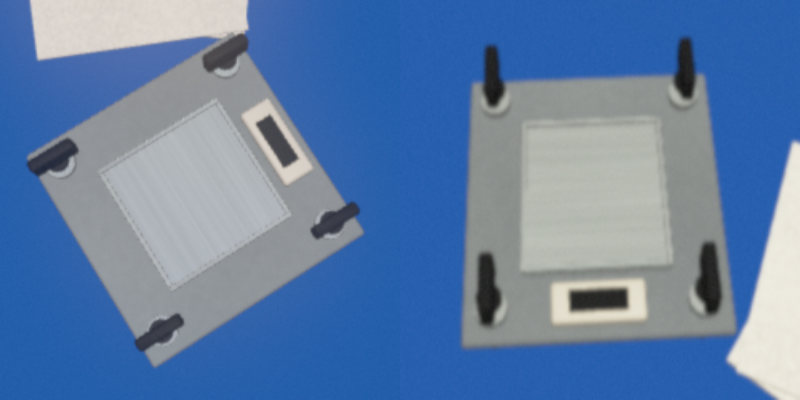

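The bars look aligned in both views, with the slack knob at about (160,331) on the left and (492,78) on the right. I'll refine the angle estimate from a nonzero start and averaged frames, because the top-only fit stayed at its starting value.

```bash
python3 - <<'E'
from h import *
from bench import status
for n in[("top","scene"),("top",),("scene",)]:
  for q in(-.1,.1):
    r=[fit([.5556,.0475,2.159,q],n)[0][2:] for _ in range(4)]
    print(n,q,np.mean(r,0),np.std(r,0))
print(status.get_clock())
E
```

```text
('top', 'scene') -0.1 [ 2.15978989 -0.02967882] [0.000126   0.00245573]
('top', 'scene') 0.1 [ 2.15974002 -0.03127604] [0.00013326 0.00113909]
('top',) -0.1 [ 2.15933189 -0.01470694] [9.29647196e-05 1.54190801e-03]
('top',) 0.1 [ 2.15958524 -0.01463153] [0.00017181 0.00101843]
('scene',) -0.1 [ 2.1601326  -0.05166118] [0.00028354 0.00306421]
('scene',) 0.1 [ 2.16014063 -0.04904224] [6.55229129e-05 1.61979085e-03]
15.4
```

All the fits agree it is slightly short, at about -0.03 rad, which fits a small lag in the pads. There is time for a quick regrip to take out that last bit.

```bash
python3 - <<'E'
from h import *
from bench import ctrl,status
A=2.1597+np.pi/2-2*np.pi
ctrl.move_ptp([*S,.19],quat(A))
ctrl.servo_line([*S,.122],velocity=.1,force_limit=8)
ctrl.close_gripper(35)
ctrl.servo_line([*S,.1219],quat(A-.025),velocity=.0003)
print(status.get_finger_gap(),status.get_contact_force(),status.get_moment(),status.get_clock())
ctrl.open_jaws()
ctrl.servo_line([*S,.2],velocity=.12); ctrl.move_ptp([.33,-.25,.28],quat(A)); print(status.get_clock())
for n in[("top","scene"),("top",),("scene",)]:
    x,R,ob=fit([.5556,.0475,2.159,-.1],n); print(x)
print(status.get_clock())
E
```

```text
0.011700770239654532 [0.01614921 0.6628363  0.50683414] [-0.01070961  0.22144021  0.02927156] 19.2667
22.675
[0.5557024  0.04731122 2.16016748 0.00327582]
[0.55531701 0.04708752 2.15997297 0.01982321]
[ 0.55629672  0.04769382  2.16073345 -0.02735214]
22.875
```

The combined fit now gives q ≈ 0.003, the scale has not moved, and the arm is clear of it. Handing in.

```bash
python3 -c "
from bench import ticket
print(ticket.close_job())"
```

```text
the job is handed in; nothing more can be done
None
```

I turned the slack knob clockwise until its bar lined up with the other three (camera fit within about 0.03 rad) and let go; the scale stayed in place and the job was handed in at about 23 s, but I did not push the corner to test for wobble.

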